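# Hang the valve cap box on the caddy rim

### The arm

A 6-joint arm with a two-finger parallel gripper is mounted at the origin on the work surface. World frame = base frame: x ahead of the robot, y to its left, z up, the work surface at z = 0. Lengths are in m, angles in rad, forces in N, time in s.
With the tool pointing down it reaches from about 0.325 to 0.9 m from the base axis. Payload 3.5 kg.
Tool frame: the origin (TCP) lies on the front face of the gripper's body, between the roots of the fingers; the fingertips stand 73 mm ahead of it and the grasp point (between the pads) lies 54 mm ahead of it; y points along the fingers, x is the direction in which the jaws open and shut, and the axes are right-handed (so a half turn about y gives the same grasp; the last joint's range is limited). The gripper opens to 85 mm and grips with 20 to 120 N. Pads are 22 mm wide; open, the fingers measure 114 mm over their backs; the gripper's body (76 mm by 85 mm) begins 54 mm behind the grasp point. The pads swing forward as they close: fully open they stand 13 mm farther back than shut.
Start: joints at [-0.103, 0.276, -0.026, 1.268, 0, 1.467], TCP at [0.625, -0, 0.304] pointing down, gripper open.
Joint ranges: [-3.12, 3.12], [-0.85, 1.88], [-1.08, 1.24], [-1.95, 2.15], [-1.57, 1.53], [-3.14, 3.14]. Speed limits (rad/s): [2.57, 2.57, 3.14, 3.14, 3.14, 3.14].

### API

Orientations are given as a unit quaternion [w, x, y, z].
In Python, from cell import readout, imaging, ctrl gives the robot as it stands. The module is installed in compiled form; this text tells all that it offers.
- The arm moves only by the shell command python3 -m handwheel 'ROWS' [OPENING] [FORCE]. ROWS is JSON, a list of rows, each an object of numbers: "tx", "ty", "tz": the shift along the tool's x, y, z in cm; "turn": the turn about the tool's y in degrees. In form: [{"tx": .., "ty": .., "tz": .., "turn": ..}, ...]. A call has 1 to 20 rows; each row is the pose to reach, as a shift and turn from the pose measured when the call began, along the tool's axes at that moment; what a row does not reach only later rows make up. A row lasts 1/8 s, in which the tool goes at most 62.5 mm and 10.7 degrees, less where a joint would pass 70% of its speed; a pose out of reach is approached as far as the arm can. A call with a gripper value outside its range is refused whole. OPENING is the closure, from 0 (fully open) to 1 (shut), set as the call begins (- or left out, the last holds). The fingers move at their own pace and stop on an object; FORCE is the grip in N (left out, the last holds). Time passes only in rows, so rows that repeat a pose let the fingers close. It gives the time, the measured TCP pose, the force and the opening at its end, in the units of the state.
- readout.read_state(): the state, without advancing time (a new reading comes with each control period).
- imaging.snapshot(name): name is "scene" or "side" or "wrist"; returns the picture (384x512x3 uint8, red, green, blue); there is no depth.
- imaging.get_calibration(name): a dict with "camera_matrix" (3x3 intrinsics, pixels), "xyz" and "rotation" of the camera in the world. Camera axes: x right, y down, z forward; pixel columns grow to the right and rows downward; lengths in m; the calibration is good to about 2 mm. A picture is of the moment at which its call begins: read the wrist's pose just before it. get_calibration takes no time and is no camera call; for the wrist camera it gives the pose at the moment of the call.
- ctrl.hand_in(): hands the job in, once; it reports no verdict.
The state is a dict: "time": time; "qpos": joint angles; "joint_vel": joint speeds; "joint_efforts": joint torques, N m; "eef_pos": TCP position; "orientation": TCP orientation; "wrist_force": force on the tool from outside, world axes, zero at the start; "torque": the same for the moment, N m; "width": opening from 0.0 (shut) to 1.0 (fully open).
Only numpy, scipy, OpenCV 4.12 (cv2) and the standard library are available. Lean on these libraries where they do the work, as an engineer would, in place of code of your own. Each camera call takes 0.05 s, during which the arm holds its last target. There are 200 camera calls.

### The job

Hang the red valve cap box inside the black rotating caddy: hook its bent lip over the rim that carries the yellow stripe, about the middle of that side and with the box on the inside, and push it down, firmly but gently, until the lip sits fully home on the rim (the caddy gives way a little under the push). Let go of it, and leave the tyre gauge, the dish and the wheel nut cover undisturbed.

Things in the scene. Friction and masses are not known exactly. Their poses are not given: they have to be found in the camera images.
- capbox_center (a point): Centre (half-way up) of the red plastic valve cap box: 50 mm wide (its y), 36 mm deep (its x), 55 mm high, 0.1 to 0.2 kg, standing upright on the shelf, z up. Grasp it across its 50 mm width. Its lid is shut and cannot open. Along the top of its -x side a 4 mm thick bridge reaches out and bends down into a lip 44 mm wide and 3 mm thick.
- hook_seat (a point): Middle of the slot's roof under the box's bent lip, 21.5 mm along -x and 23.5 mm up from the box's centre; axes as the box. It rests on the rim's top when fully home. The slot, between the box's -x face and the lip, is 7 mm wide and open at both ends; the lip's lower edge is 29 mm below the roof. Sprung wires in the slot clamp the rim: the last 15 mm or so down take a growing push, up to 6 to 11 N just before home.
- rim_mid (a point): Middle of the top edge of the caddy's striped wall (a 90 mm long yellow stripe on both faces and along the top of this wall only). The wall is 4 mm thick, 200 mm long, straight along this frame's y; +x points to the caddy's inside, z up. The inside is 71 mm deep; a 50 mm high divider parallel to this wall, 98 mm inside it, bounds the empty half.
- caddy: Black square tray of the caddy, 200 x 200 x 75 mm: origin at the centre of its underside, striped wall on its -x side. It turns on its round base against a friction of about 0.25 N m, so pushes off its middle turn it. It rides on a soft cushion: pushed down with more than a few newtons it sinks about 2 mm per newton, at most 26 mm, and rises again when let go.
- dish: White ceramic dish, 76 mm across, 30 mm high, standing in the caddy's far half behind the divider; origin at the centre of its underside.
- nut_cover: Blue plastic wheel nut cover, 52 mm across the flange, 34 mm high, standing in the caddy's far half; origin at the centre of its underside.
- gauge: Chrome tyre gauge lying on the shelf, about 150 mm long along its x and 18 mm thick; origin under its middle.
Mind the look-alikes: they are no part of the job. Of the things that look like the part that bears capbox_center, take the one that is farthest to the robot's right at the start.

How it is judged:
At the end, for the whole second after the job is handed in: The box hangs inside the caddy with its lip over the yellow-striped rim: the roof of the slot within 2 mm of the rim's top, within 4 mm across the rim and 40 mm of its middle along it, upright within 0.12 rad, and the caddy at rest (z of hook_seat in the frame of rim_mid between -0.003 and 0.002 m and x of hook_seat in the frame of rim_mid between -0.004 and 0.004 m and y of hook_seat in the frame of rim_mid between -0.04 and 0.04 m and x of capbox_center in the frame of rim_mid above 0.01 m and angle between capbox_center's own z axis and vertical below 0.12 rad and linear speed of caddy below 0.02 m/s); the robot touches nothing.
It fails at once if the box is pressed or knocked against the caddy with more than 30 N (contact force between capbox and caddy above 30 N).
It fails at once if the robot pushes directly on the caddy with more than 10 N (contact force between any of the fingers, the arm and caddy above 10 N).
It fails at once if the dish is shifted more than 50 mm or tipped (distance of dish from where it was at the start of the episode above 0.05 m or angle between dish's own z axis and vertical above 0.4 rad).
It fails at once if the wheel nut cover is shifted more than 50 mm or tipped (distance of nut_cover from where it was at the start of the episode above 0.05 m or angle between nut_cover's own z axis and vertical above 0.4 rad).
It fails at once if the tyre gauge is shifted more than 30 mm (distance of gauge from where it was at the start of the episode above 0.03 m).
It also fails if it takes over 51 s, if anything falls off the work surface, if the arm or the gripper's body presses on something with over 40 N, if the wrist force passes 120 N, or if a joint passes its speed limit or range.

## Working session

There is one attempt and no reset: what is moved stays moved. The work goes in short steps, Python scripts to look and compute and a shell command to move; the robot and the scene stay as the last step left them, time stands still between calls to the robot, and variables do not carry over. Pictures are saved under pics/ and viewed, about 8 in all and at most 12, crops included, and the job is handed in when it is done.

```bash
mkdir -p pics; cat > h.py <<'E'
from cell import readout, imaging, ctrl
import numpy as np, cv2
def cal(n):
    c=imaging.get_calibration(n); return np.array(c["camera_matrix"]),np.array(c["xyz"]),np.array(c["rotation"])
def ray(c,u,v):
    K,p,R=c; d=R@np.linalg.solve(K,[u,v,1.]); return p,d/np.linalg.norm(d)
def onz(c,u,v,z):
    p,d=ray(c,u,v); return p+d*(z-p[2])/d[2]
def tri(*obs):
    A=np.zeros((3,3));b=np.zeros(3)
    for c,u,v in obs:
        p,d=ray(c,u,v);M=np.eye(3)-np.outer(d,d);A+=M;b+=M@p
    x=np.linalg.solve(A,b)
    res=[np.linalg.norm((np.eye(3)-np.outer(d,d))@(x-p)) for p,d in [ray(*o) for o in obs]]
    return x,res
def proj(c,P):
    K,p,R=c; q=K@(R.T@(np.array(P)-p)); return q[:2]/q[2]
def snap(n,f):
    c=cal(n); im=imaging.snapshot(n); cv2.imwrite(f,im[:,:,::-1]); return im,c
E
python3 - <<'E'
from h import *
print(readout.read_state())
for n in ("scene","side","wrist"):
    im,c=snap(n,f"pics/{n}0.png"); print(n,c)
a=[cv2.imread(f"pics/{n}0.png") for n in ("scene","side")]
E
```

```text
{'time': 0.0, 'qpos': array([-1.03421010e-01,  2.77169469e-01, -2.78978887e-02,  1.26800121e+00,
       -3.46985065e-05,  1.46737781e+00]), 'joint_vel': array([ 0.00126484,  0.00016137,  0.00059563, -0.0006885 , -0.00103369,
       -0.00104365]), 'joint_efforts': array([-1.23772923e-03, -4.45513523e+01,  2.95201170e+01,  1.64704624e-02,
       -2.18722530e-04, -1.59438730e-05]), 'eef_pos': array([6.24377341e-01, 3.39119870e-05, 3.02728861e-01]), 'orientation': array([ 0.70717706, -0.70703559,  0.0008012 ,  0.00079946]), 'wrist_force': array([-0.30967612, -0.37185986,  0.38459353]), 'torque': array([ 0.04041564, -0.04400127,  0.07253658]), 'width': 0.9979000338598538}
scene (array([[490.15647559,   0.        , 253.41908298],
       [  0.        , 490.15647559, 190.61547779],
       [  0.        ,   0.        ,   1.        ]]), array([1.45121053, 0.22516664, 0.93436087]), array([-0.26139148,  0.5568556 ,  0.72009701, -0.32100877]))
side (array([[486.01115703,   0.        , 250.27751213],
       [  0.        , 486.01115703, 192.07433606],
       [  0.        ,   0.        ,   1.        ]]), array([0.23597977, 1.1371777 , 0.77035842]), array([ 0.0573955 , -0.11242472,  0.85747538, -0.49880098]))
wrist (array([[304.52739897,   0.        , 255.89484371],
       [  0.        , 304.52739897, 195.02101173],
       [  0.        ,   0.        ,   1.        ]]), array([0.62461389, 0.08170274, 0.37269268]), array([ 1.61239301e-01,  9.86914794e-01, -6.53970423e-05, -1.03567000e-03]))
```

```bash
sed -i 's/np.array(c\["rotation"\])$/Rotation.from_quat(np.array(c["rotation"])[[1,2,3,0]]).as_matrix()/; s/^import numpy as np, cv2/import numpy as np, cv2\nfrom scipy.spatial.transform import Rotation/' h.py
python3 - <<'E'
from h import *
for n in("scene","side","wrist"): print(n,cal(n)[2][:,2])
E
```

```text
scene [-0.73396551 -0.17120029 -0.65725573]
side [ 0.21058557 -0.84251377 -0.49580668]
wrist [-0.00180149 -0.31828623 -0.94799295]
```

View pics/scene0.png

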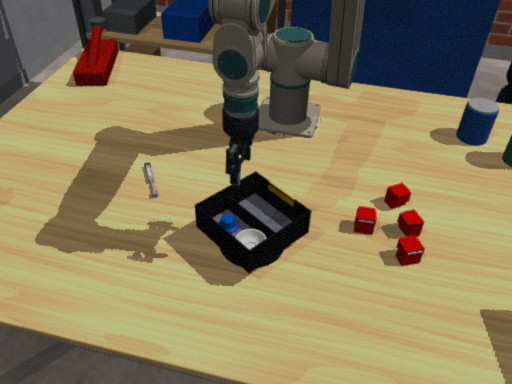

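View pics/side0.png

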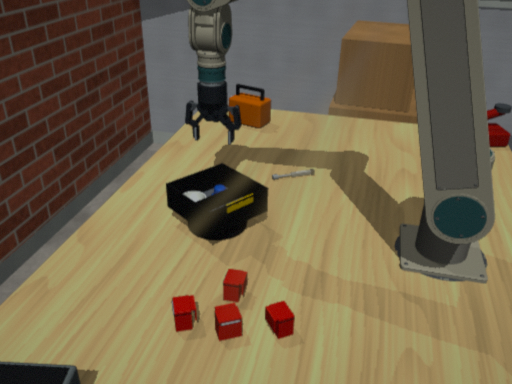

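```bash
cat >> h.py <<'E'
def blobs(mask,amin):
    n,l,s,c=cv2.connectedComponentsWithStats(mask.astype(np.uint8)); return [(c[i],s[i],l==i) for i in range(1,n) if s[i][4]>=amin]
def red(im):
    r,g,b=[im[:,:,i].astype(int) for i in range(3)]; return (r>60)&(r>2.5*g)&(r>2.5*b)
def yel(im):
    r,g,b=[im[:,:,i].astype(int) for i in range(3)]; return (r>100)&(g>0.6*r)&(b<0.25*r)
E
python3 - <<'E'
from h import *
ims={}
for n in("scene","side"):
    im=cv2.imread(f"pics/{n}0.png")[:,:,::-1]; c=cal(n); ims[n]=im
    for name,f in(("red",red),("yel",yel)):
        for ct,s,m in blobs(f(im),25): 
            print(n,name,ct.round(1),s,onz(c,*ct,0.03 if name=="red" else .1).round(3))
a=cv2.resize(ims["scene"][165:275,340:440],None,fx=5,fy=5,interpolation=cv2.INTER_CUBIC)[:, :400*2]
b=cv2.resize(ims["side"][255:345,165:310],None,fx=5,fy=5,interpolation=cv2.INTER_CUBIC)
cv2.imwrite("pics/crop_side.png",b[:,:,::-1]); cv2.imwrite("pics/crop_scene.png",a[:,:,::-1])
E
```

```text
scene red [97.  56.8] [  74   25   44   59 1469] [-0.188 -0.818  0.03 ]
scene red [397.1 195.3] [385 183  26  25 433] [0.354 0.383 0.03 ]
scene red [364.8 220. ] [354 207  22  27 436] [0.478 0.302 0.03 ]
scene red [409.4 237.2] [ 396  210   28   55 1046] [0.512 0.418 0.03 ]
scene yel [282.4 190.9] [270 182  25  18  36] [0.501 0.081 0.1  ]
side red [492.1 113.2] [487 109  12  10  83] [-0.294 -1.084  0.03 ]
side red [497.5 135.3] [488 124  22  22 373] [-0.273 -0.823  0.03 ]
side red [233.4 284.2] [224 269  22  33 541] [0.481 0.304 0.03 ]
side red [183.6 311.8] [173 296  24  35 636] [0.559 0.419 0.03 ]
side red [280.  318.8] [266 301  28  37 750] [0.355 0.384 0.03 ]
side red [227.5 321.1] [215 303  27  37 731] [0.46 0.42 0.03]
side yel [239.3 204.6] [228 198  24  14  92] [0.532 0.071 0.1  ]
```

View pics/crop_side.png

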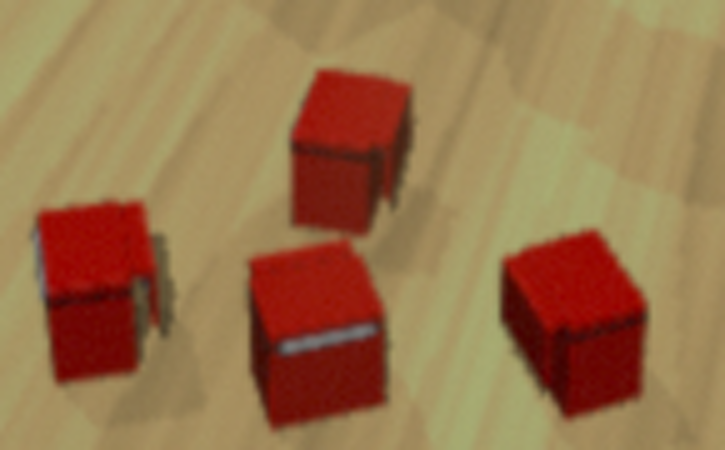

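View pics/wrist0.png

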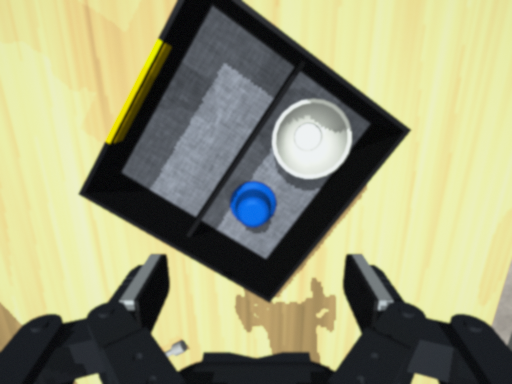

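```bash
python3 -m handwheel '[{"tx":-3,"tz":6},{"tx":-6,"tz":12},{"tx":-9,"tz":18},{"tx":-12,"tz":24},{"tx":-14.4,"tz":29},{"tx":-14.4,"tz":29},{"tx":-14.4,"tz":29}]' 0 
python3 - <<'E'
from h import *
snap("wrist","pics/w1.png")
K,p,R=cal("wrist");np.savez("w1.npz",K=K,p=p,R=R)
s=readout.read_state();print(s["time"],s["wrist_force"])
E
```

```text
0.2 [-1.35617397 -0.17398459  0.36255249]schema error: expected keys tx, ty, tz, turn
```

View pics/w1.png

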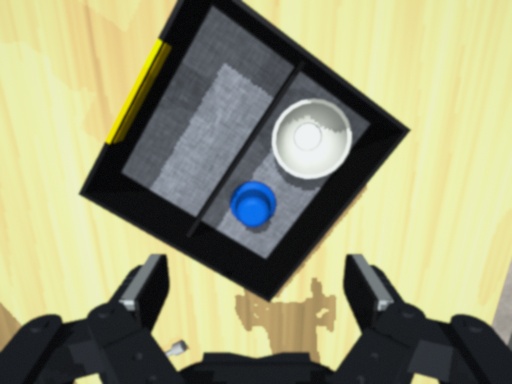

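All four keys are required. The wrist view shows the caddy with its stripe from (108,143) to (162,42), the dish at (312,138) and the nut cover at (254,204). The candidate boxes in the side view are (233,284) y=0.30, (184,312) y=0.42, (280,319) y=0.38 and (227,321) y=0.42. The rightmost is the first, and its lip faces -x.

```bash
python3 -m handwheel '[{"tx":-3,"ty":0,"tz":5,"turn":0},{"tx":-6,"ty":0,"tz":10,"turn":0},{"tx":-9,"ty":0,"tz":15,"turn":0},{"tx":-12,"ty":0,"tz":20,"turn":0},{"tx":-14.4,"ty":0,"tz":25,"turn":0},{"tx":-14.4,"ty":0,"tz":30,"turn":0},{"tx":-14.4,"ty":0,"tz":30,"turn":0},{"tx":-14.4,"ty":0,"tz":30,"turn":0}]' 0 
python3 - <<'E'
from h import *
snap("wrist","pics/w2.png")
K,p,R=cal("wrist");np.savez("w2.npz",K=K,p=p,R=R)
s=readout.read_state();print(s["time"],s["wrist_force"])
E
```

```text
time: 1.2
eef_pos: [0.4804, 0.2998, 0.3031]
orientation: [-0.707, 0.707, -0.001, -0.001]
wrist_force: [-0.9, -0.5, -0.5]
width: 1.002
1.25 [-0.17131256 -0.54087154 -0.289871  ]
```

View pics/w2.png

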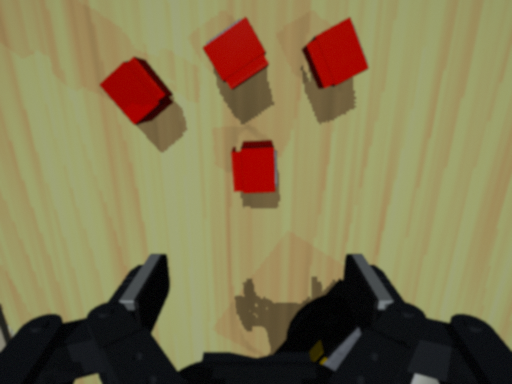

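w2 shows the target box at (254,167). The +y face is the dark strip above it, and the lip end is at its left, near (236,150). Its yaw is about 0, while the caddy is yawed about -28°. Next I measure both precisely.

```bash
python3 - <<'E'
from h import *
w=np.load("w2.npz");c2=(w["K"],w["p"],w["R"])
w0=(np.load("w1.npz"));c0=(w0["K"],w0["p"],w0["R"])
print("qpos",readout.read_state()["qpos"].round(3))
im=cv2.imread("pics/w2.png")[:,:,::-1]
cv2.imwrite("pics/w2crop.png",cv2.resize(im[125:220,210:305],None,fx=6,fy=6,interpolation=cv2.INTER_CUBIC)[:,:,::-1])
hs=im[130:200,225:285,0].astype(int)
print(np.array2string(hs[::5,::5]))
m=red(im)
for ct,s,b in blobs(m,300):
    top=b&(im[:,:,0]>175)
    pts=np.argwhere(top)[:,::-1].astype(np.float32)
    r=cv2.minAreaRect(pts); bx=cv2.boxPoints(r)
    W=np.array([onz(c2,*q,0.055) for q in bx]); print(ct.round(1),s,"top corners",bx.round(1).tolist(),"\n",W.round(4).tolist(),"sides",np.linalg.norm(W-np.roll(W,1,0),axis=1).round(4),"c",W.mean(0).round(4))
# stripe in wrist0 image
im=cv2.imread("pics/w1.png")[:,:,::-1]
for ct,s,b in blobs(yel(im),50):
    r=cv2.minAreaRect(np.argwhere(b)[:,::-1].astype(np.float32)); bx=cv2.boxPoints(r); print("stripe",ct,s,r,bx.tolist())
    for z in(.08,.1,.12,.14):
        W=np.array([onz(c0,*q,z) for q in bx]);print(z,W.round(4)[:,:2].tolist(),np.linalg.norm(W-np.roll(W,1,0),axis=1).round(4))
E
```

```text
qpos [ 0.443  0.174 -0.157  1.242  0.     2.014]
[[156 150 145 150 155 146 148 162 162 162 162 162]
 [155 150 144 160 161 159 151 152 156 162 161 162]
 [155 149 145 161 141 138 135 127 119 122 162 162]
 [155 150 147 151  88  86  87  83  79  81 157 163]
 [155 144 104 149 162 164 164 165 165 166 124 162]
 [155 154 164 160 165 165 166 165 165 166 115 161]
 [153 152 165 163 164 165 165 166 166 166 114 161]
 [154 150 166 162 166 166 165 166 166 167 111 160]
 [155 150 165 164 165 165 165 166 166 167 116 162]
 [162 162 165 165 165 165 164 166 167 166 124 156]
 [162 161 164 165 166 166 165 165 166 166 130 156]
 [161 161 165 165 165 165 165 165 167 165 121 155]
 [161 161 166 162 164 165 165 164 164 162 121 156]
 [161 160 162 136 104 103 108 109 112 113 112 144]]
[236.6  53.9] [ 204   18   64   71 2591] top corners [[0.0, 0.0], [0.0, 0.0], [0.0, 0.0], [0.0, 0.0]] 
 [[0.248, 0.4608, 0.055], [0.248, 0.4608, 0.055], [0.248, 0.4608, 0.055], [0.248, 0.4608, 0.055]] sides [0. 0. 0. 0.] c [0.248  0.4608 0.055 ]
[336.3  54.3] [ 306   19   61   69 2627] top corners [[0.0, 0.0], [0.0, 0.0], [0.0, 0.0], 
[... 1448 characters left out ...]
 16  30  75] ((157.3000030517578, 58.400001525878906), (2.683281421661377, 32.64659118652344), 26.56505012512207) [[148.8000030517578, 72.4000015258789], [163.40000915527344, 43.20000457763672], [165.8000030517578, 44.400001525878906], [151.1999969482422, 73.5999984741211]]
0.08 [[0.5285, 0.099], [0.5439, 0.1226], [0.5459, 0.1216], [0.5306, 0.098]] [0.0023 0.0281 0.0022 0.0282]
0.1 [[0.5351, 0.0978], [0.5494, 0.1198], [0.5513, 0.1189], [0.537, 0.0969]] [0.0021 0.0262 0.0021 0.0263]
0.12 [[0.5417, 0.0966], [0.5549, 0.117], [0.5567, 0.1162], [0.5434, 0.0958]] [0.002  0.0243 0.0019 0.0243]
0.14 [[0.5482, 0.0955], [0.5605, 0.1142], [0.562, 0.1135], [0.5499, 0.0947]] [0.0018 0.0224 0.0018 0.0224]
```

View pics/w2crop.png

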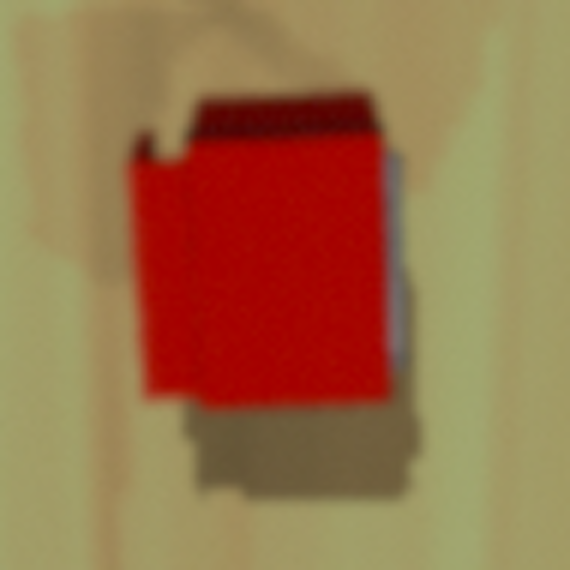

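```bash
python3 - <<'E'
from h import *
w=np.load("w2.npz");c2=(w["K"],w["p"],w["R"]);w0=np.load("w1.npz");c0=(w0["K"],w0["p"],w0["R"])
cs=cal("side");cc=cal("scene")
f=lambda k,s,o:np.array([(k[0]+.5)/s-.5+o[0],(k[1]+.5)/s-.5+o[1]])
for a,b in(((383,132),(292,147)),((391,401),(318,70))):
    print("tri",tri((c2,*f(a,6,(210,125))),(cs,*f(b,5,(165,255)))))
P=np.array([onz(c2,*f(k,6,(210,125)),.055) for k in((188,137),(383,132),(391,401),(203,407),(132,160),(147,402))])
print(P.round(4)); print("centre",P[:4].mean(0)); 
e=lambda a,b:P[b]-P[a]
for a,b in((0,1),(3,2),(3,0),(2,1),(5,4)):
    d=e(a,b);print(np.linalg.norm(d).round(4),np.degrees(np.arctan2(d[1],d[0])).round(1))
# yellow masks scene/side: extremes
for n,c in(("side",cs),("scene",cc)):
    im=cv2.imread(f"pics/{n}0.png")[:,:,::-1]
    ys,xs=np.nonzero(yel(im)[150:260,150:330]); 
    xs=xs+150;ys=ys+150
    r=cv2.boxPoints(cv2.minAreaRect(np.c_[xs,ys].astype(np.float32)));print(n,r.round(1).tolist())
    # project wrist stripe ends at several z
    for z in(.1,.11,.12,.13,.14):
        print(z,[proj(c,onz(c0,*q,z)).round(1).tolist() for q in((105.5,143),(160,39.5))])
a=cv2.imread("pics/side0.png")[155:245,155:280];b=cv2.imread("pics/scene0.png")[165:255,185:310]
cv2.imwrite("pics/cad.png",cv2.resize(np.vstack([a,b])[:,:],None,fx=3.3,fy=3.3,interpolation=cv2.INTER_CUBIC))
E
```

```text
tri (array([0.49904486, 0.32546532, 0.04378231]), [np.float64(3.410791839577861e-05), np.float64(3.4107918395816086e-05)])
tri (array([0.50126389, 0.27641404, 0.04956944]), [np.float64(0.00023550500480967856), np.float64(0.00023550500480964466)])
[[0.4644 0.3265 0.055 ]
 [0.4984 0.3273 0.055 ]
 [0.5007 0.2781 0.055 ]
 [0.4663 0.277  0.055 ]
 [0.4545 0.3225 0.055 ]
 [0.4561 0.2779 0.055 ]]
centre [0.48245125 0.30222161 0.055     ]
0.034 1.4
0.0344 1.9
0.0496 92.2
0.0493 92.7
0.0446 92.0
side [[225.10000610351562, 204.5], [251.5, 192.8000030517578], [254.5, 199.6999969482422], [228.1999969482422, 211.39999389648438]]
0.1 [[257.6, 200.9], [228.3, 213.7]]
0.11 [[255.7, 197.7], [227.4, 210.0]]
0.12 [[253.9, 194.5], [226.5, 206.2]]
0.13 [[252.0, 191.3], [225.5, 202.4]]
0.14 [[250.1, 188.1], [224.6, 198.6]]
scene [[269.6000061035156, 182.60000610351562], [270.20001220703125, 181.60000610351562], [294.29998779296875, 198.60000610351562], [293.6000061035156, 199.5]]
0.1 [[267.7, 185.5], [295.1, 205.5]]
0.11 [[268.1, 183.9], [294.6, 203.2]]
0.12 [[268.4, 182.2], [294.1, 200.9]]
0.13 [[268.7, 180.5], [293.6, 198.5]]
0.14 [[269.0, 178.8], [293.1, 196.1]]
```

View pics/cad.png

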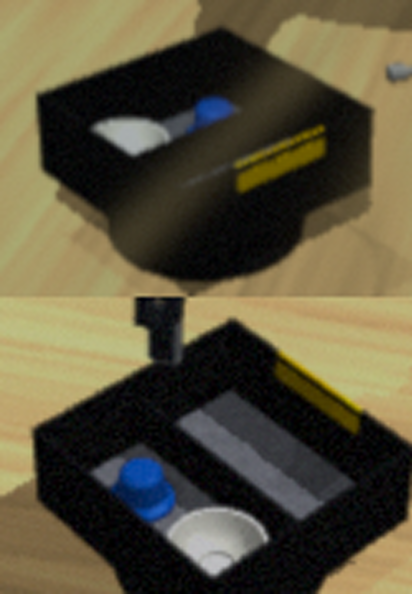

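Rim height from the side, scene and wrist views is about 0.123, where the stripe length comes out at 90 mm. Rim_mid ≈ (0.528, 0.081), caddy yaw ≈ -34°. Box centre (0.4825, 0.302), yaw 2.2°. Next I turn and hover over the box.

```bash
python3 -m handwheel '[{"tx":0,"ty":2,"tz":0,"turn":-10},{"tx":0.1,"ty":4,"tz":0.1,"turn":-20},{"tx":0.2,"ty":6,"tz":0.2,"turn":-30},{"tx":0.2,"ty":8,"tz":0.2,"turn":-40},{"tx":0.2,"ty":9,"tz":0.2,"turn":-50},{"tx":0.2,"ty":10,"tz":0.2,"turn":-60},{"tx":0.2,"ty":11,"tz":0.2,"turn":-70},{"tx":0.2,"ty":12,"tz":0.2,"turn":-80},{"tx":0.2,"ty":13,"tz":0.2,"turn":-90},{"tx":0.2,"ty":13,"tz":0.2,"turn":-92},{"tx":0.2,"ty":13,"tz":0.2,"turn":-92}]' 0 80
python3 - <<'E'
from h import *
im,c=snap("wrist","pics/w3.png")
print(readout.read_state()["qpos"].round(3),c[1])
m=red(im); P=[]
for ct,s,b in blobs(m,300):
    t=b&(im[:,:,0]>155); r=cv2.minAreaRect(np.argwhere(t)[:,::-1].astype(np.float32)); bx=cv2.boxPoints(r)
    W=np.array([onz(c,*q,.055) for q in bx]); print(ct.round(),s,bx.round(1).tolist(),W.round(4)[:,:2].tolist(),np.linalg.norm(W-np.roll(W,1,0),axis=1).round(4),W.mean(0).round(4))
E
```

```text
time: 2.62
eef_pos: [0.4827, 0.3004, 0.1735]
orientation: [0.493, -0.492, -0.507, 0.508]
wrist_force: [-0.3, -0.2, -0.6]
width: 1.002
[ 0.443  0.279 -0.314  0.979  0.     0.412] [0.40116839 0.29782037 0.24345782]
[411.  28.] [ 355    0  114   76 5508] [[351.8999938964844, 9.800000190734863], [431.6000061035156, -45.400001525878906], [477.29998779296875, 20.600000381469727], [397.6000061035156, 75.80000305175781]] [[0.3565, 0.3483], [0.3304, 0.3862], [0.3597, 0.4176], [0.389, 0.379]] [0.0447 0.046  0.0429 0.0485] [0.3589 0.3828 0.055 ]
[406. 152.] [ 374  137   68   33 1027] [[0.0, 0.0], [0.0, 0.0], [0.0, 0.0], [0.0, 0.0]] [[0.3576, 0.1585], [0.3576, 0.1585], [0.3576, 0.1585], [0.3576, 0.1585]] [0. 0. 0. 0.] [0.3576 0.1585 0.055 ]
[432. 193.] [ 373  147  105   91 5134] [[386.29998779296875, 179.3000030517578], [454.3999938964844, 147.8000030517578], [482.3999938964844, 208.39999389648438], [414.20001220703125, 239.8000030517578]] [[0.4507, 0.3827], [0.4293, 0.4216], [0.4686, 0.4495], [0.493, 0.409]] [0.0497 0.0444 0.0482 0.0473] [0.4604 0.4157 0.055 ]
[258. 207.] [ 221  170   75   73 5095] [[222.0, 181.0], [295.0, 181.0], [295.0, 242.0], [222.0, 242.0]] [[0.4551, 0.2775], [0.4537, 0.3243], [0.4972, 0.3274], [0.4987, 0.2772]] [0.0436 0.0469 0.0436 0.0502] [0.4762 0.3016 0.055 ]
[412. 288.] [ 378  258   64   64 1669] [[400.70001220703125, 293.20001220703125], [429.0, 282.6000061035156], [442.3999938964844, 318.5], [414.20001220703125, 329.1000061035156]] [[0.5363, 0.4075], [0.5267, 0.4263], [0.5576, 0.443], [0.5681, 0.4236]] [0.0357 0.0211 0.0352 0.022 ] [0.5472 0.4251 0.055 ]
```

View pics/w3.png

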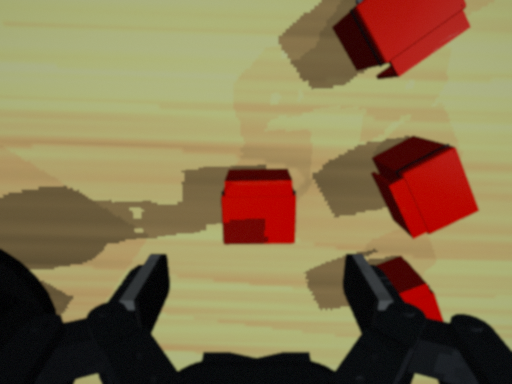

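w3 shows the target at (258,207), lip towards the camera, centred between the fingers, with the neighbour (432,193) clear. Next I descend and grip.

```bash
python3 -m handwheel '[{"tx":0.1,"ty":4,"tz":0.1,"turn":0},{"tx":0.1,"ty":7,"tz":0.1,"turn":0},{"tx":0.1,"ty":8.6,"tz":0.1,"turn":0},{"tx":0.1,"ty":8.6,"tz":0.1,"turn":0}]' 0 80 && python3 -m handwheel '[{"tx":0,"ty":0,"tz":0,"turn":0},{"tx":0,"ty":0,"tz":0,"turn":0},{"tx":0,"ty":0,"tz":0,"turn":0},{"tx":0,"ty":0,"tz":0,"turn":0},{"tx":0,"ty":0,"tz":0,"turn":0},{"tx":0,"ty":0,"tz":0,"turn":0}]' 1 80
```

```text
time: 3.18
eef_pos: [0.4811, 0.3013, 0.0869]
orientation: [0.493, -0.492, -0.507, 0.509]
wrist_force: [-0.5, 0.7, 1.6]
width: 0.998
time: 3.92
eef_pos: [0.4825, 0.302, 0.0886]
orientation: [-0.492, 0.492, 0.508, -0.508]
wrist_force: [-0.4, 0.4, 5.5]
width: 0.575
```

```bash
python3 -m handwheel '[{"tx":0,"ty":-2,"tz":0,"turn":0},{"tx":0,"ty":-6,"tz":0,"turn":0},{"tx":0,"ty":-11,"tz":0,"turn":0},{"tx":0,"ty":-15,"tz":0,"turn":0},{"tx":-3,"ty":-15,"tz":-1,"turn":6},{"tx":-8,"ty":-15,"tz":-2,"turn":14},{"tx":-13,"ty":-15,"tz":-3,"turn":22},{"tx":-18,"ty":-15,"tz":-4.5,"turn":30},{"tx":-22,"ty":-15,"tz":-5.5,"turn":36},{"tx":-23.5,"ty":-15,"tz":-5.5,"turn":36},{"tx":-23.5,"ty":-15,"tz":-5.5,"turn":36},{"tx":-23.5,"ty":-15,"tz":-5.5,"turn":36}]'
python3 - <<'E'
from h import *
im,c=snap("wrist","pics/w4.png")
K,p,R=c;np.savez("w4.npz",K=K,p=p,R=R)
im2,cs=snap("side","pics/s4.png");im3,_=snap("scene","pics/sc4.png")
s=readout.read_state();print(s["time"],s["eef_pos"],s["orientation"],s["wrist_force"],s["width"])
E
```

```text
time: 5.42
eef_pos: [0.544, 0.0698, 0.2382]
orientation: [0.625, -0.624, -0.331, 0.331]
wrist_force: [0.6, 0.6, -1.4]
width: 0.576
5.575 [0.5442828  0.06987461 0.23842829] [ 0.62495717 -0.6244665  -0.33123774  0.33128793] [ 0.49155668 -0.03245048 -2.33625353] 0.5751065160835128
```

View pics/w4.png

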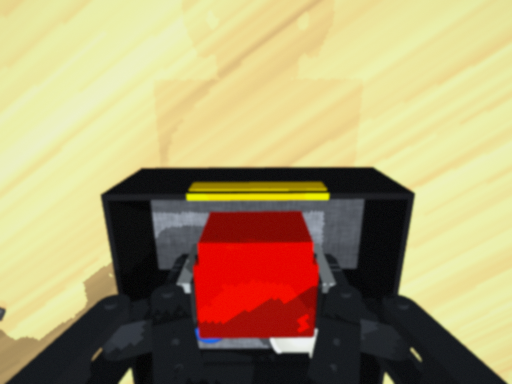

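w4 shows the box held with its lip towards the rim; stripe at columns 186–329, rim top band rows ~192–200; lip face rows 212–241. All looks parallel. Next I measure the offset.

```bash
python3 - <<'E'
from h import *
im=cv2.imread("pics/w4.png")[:,:,::-1].astype(int)
w=np.load("w4.npz");c=(w["K"],w["p"],w["R"]);w0=np.load("w1.npz");c0=(w0["K"],w0["p"],w0["R"])
s=readout.read_state();T=Rotation.from_quat(s["orientation"][[1,2,3,0]]).as_matrix();t=s["eef_pos"]
print("tool x",T[:,0],"z",T[:,2],"y",T[:,1])
print("col 257 rows176-250 R,G:");print([(r,im[r,257,0],im[r,257,1]) for r in list(range(176,206))+list(range(206,250,2))])
for r in(186,196): 
    xs=np.nonzero(yel(im)[r])[0];print(r,xs.min(),xs.max())
for x in(195,325):
    col=np.nonzero(yel(im)[:,x])[0];print("col",x,col)
for r in(214,225,238,246,260): xs=np.nonzero(red(im)[r])[0];print(r,xs.min(),xs.max())
im1=cv2.imread("pics/w1.png")[:,:,::-1].astype(int)
cv2.imwrite("pics/w1crop.png",cv2.resize(im1[30:155,95:175].astype(np.uint8),None,fx=4.5,fy=4.5,interpolation=cv2.INTER_CUBIC)[:,:,::-1])
E
```

```text
tool x [5.61059732e-01 8.27775277e-01 2.62369189e-04] z [-8.27775228e-01  5.61059493e-01  6.46303716e-04] y [-3.87789513e-04  5.79797704e-04 -9.99999757e-01]
col 257 rows176-250 R,G:
[(176, np.int64(15), np.int64(15)), (177, np.int64(14), np.int64(15)), (178, np.int64(8), np.int64(12)), (179, np.int64(18), np.int64(19)), (180, np.int64(25), np.int64(23)), (181, np.int64(63), np.int64(54)), (182, np.int64(108), np.int64(91)), (183, np.int64(137), np.int64(116)), (184, np.int64(148), np.int64(125)), (185, np.int64(149), np.int64(125)), (186, np.int64(150), np.int64(127)), (187, np.int64(156), np.int64(133)), (188, np.int64(176), np.int64(155)), (189, np.int64(194), np.int64(174)), (190, np.int64(173), np.int64(157)), (191, np.int64(113), np.int64(103)), (192, np.int64(87), np.int64(79)), (193, np.int64(147), np.int64(133)), (194, np.int64(208), np.int64(191)), (195, np.int64(234), np.int64(221)), (196, np.int64(239), np.int64(227)), (197, np.int64(239), np.int64(228)), (198, np.int64(234), np.int64(222)), (199, np.int64(212), np.int64(197)), (200, np.int64(161), np.int64(153)), (201, n
[... 467 characters left out ...]
64(128), np.int64(11)), (224, np.int64(128), np.int64(11)), (226, np.int64(128), np.int64(9)), (228, np.int64(127), np.int64(7)), (230, np.int64(127), np.int64(7)), (232, np.int64(128), np.int64(10)), (234, np.int64(127), np.int64(9)), (236, np.int64(128), np.int64(13)), (238, np.int64(129), np.int64(11)), (240, np.int64(142), np.int64(11)), (242, np.int64(176), np.int64(10)), (244, np.int64(225), np.int64(4)), (246, np.int64(230), np.int64(6)), (248, np.int64(230), np.int64(5))]
186 191 324
196 186 329
col 195 [183 184 185 186 187 188 189 190 191 193 194 195 196 197 198 199]
col 325 [187 188 189 190 192 193 194 195 196 197 198 199]
214 210 301
225 206 305
238 200 310
246 197 312
260 196 315
```

```bash
python3 - <<'E'
from h import *
w=np.load("w4.npz");c=(w["K"],w["p"],w["R"]);w0=np.load("w1.npz");c0=(w0["K"],w0["p"],w0["R"])
s=readout.read_state();T=Rotation.from_quat(s["orientation"][[1,2,3,0]]).as_matrix();t=s["eef_pos"]
f=lambda P:((T.T@(P-t))*1000).round(1)
for z in(.115,.119,.123,.127):
    a,b=onz(c,185.5,196.7,z),onz(c,329.5,196.7,z);o,i=onz(c,257.5,192.8,z),onz(c,257.5,200.4,z)
    m=(a+b)/2
    print(z,"len",np.linalg.norm(a-b).round(4),"thick",np.linalg.norm(o-i).round(4),"mid world",m.round(4),"tool mm",f(m), "edges",f(o),f(i))
    print("   dir err deg",np.degrees((f(b)-f(a))[2]/90), "proj in w0 ends",proj(c0,a),proj(c0,b),"side",proj(cal('side'),a),proj(cal('side'),b))
for z in(.168,.172,.176):
    a,b=onz(c,209,211.3,z),onz(c,302,211.3,z); print("lip low",z,f(a),f(b),np.linalg.norm(a-b).round(4))
for z in(.200,.2045,.209):
    a,b=onz(c,199,241.5,z),onz(c,311,241.5,z); print("lip top",z,f(a),f(b),np.linalg.norm(a-b).round(4))
im=cv2.imread("pics/side0.png")
E
```

```text
0.115 len 0.0965 thick 0.0054 mid world [0.5314 0.0794 0.115 ] tool mm [  0.6 123.4  15.9] edges [  0.6 123.4  18.7] [  0.6 123.4  13.3]
   dir err deg -0.06366197723675791 proj in w0 ends [114.27587398 145.33125075] [169.62420599  40.86339334] side [252.40938828 195.412784  ] [224.35697298 207.5098646 ]
0.119 len 0.0945 thick 0.0053 mid world [0.5302 0.0802 0.119 ] tool mm [  0.6 119.4  17.3] edges [  0.6 119.4  20. ] [  0.6 119.4  14.7]
   dir err deg 0.0 proj in w0 ends [111.18248646 144.22927699] [165.93850329  40.12264237] side [252.49699339 194.43511012] [224.9793031  206.26042132]
0.123 len 0.0925 thick 0.0052 mid world [0.5291 0.0809 0.123 ] tool mm [  0.6 115.4  18.7] edges [  0.6 115.4  21.3] [  0.6 115.4  16.2]
   dir err deg -0.06366197723675678 proj in w0 ends [107.98271777 143.08940651] [162.12957635  39.35712584] side [252.58506106 193.45227404] [225.60390508 205.00641687]
0.127 len 0.0905 thick 0.005 mid world [0.528  0.0816 0.127 ] tool mm [  0.6 111.4  20. ] edges [  0.6 111.4  22.6] [  0.6 111.4  17.6]
   dir err deg -0.06366197723675904 proj in w0 ends [104.67098427 141.90965022] [158.19114047  38.56558067] side [252.67359496 192.46423476] [226.23079137 203.74782624]
lip low 0.168 [-23.6  70.4  26.4] [22.4 70.5 26.4] 0.0459
lip low 0.172 [-22.9  66.4  28. ] [21.7 66.5 28. ] 0.0446
lip low 0.176 [-22.3  62.4  29.6] [21.1 62.5 29.5] 0.0433
lip top 0.2 [-22.8  38.4  26.3] [21.3 38.5 26.2] 0.0442
lip top 0.2045 [-21.9  33.9  28.6] [20.4 34.  28.5] 0.0424
lip top 0.209 [-21.   29.4  30.9] [19.5 29.5 30.9] 0.0405
```

View pics/w1crop.png

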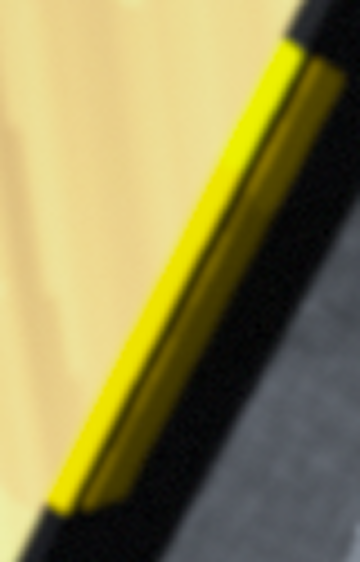

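The crop shows the rim top band from (109,143) to (160,40) in w1, which fixes rim z ≈ 0.124. The slot sits ≈2.8 mm too far outward, so I correct that and lower to just above the rim.

```bash
python3 -m handwheel '[{"tx":0.1,"ty":0,"tz":-0.3,"turn":0},{"tx":0.1,"ty":2,"tz":-0.3,"turn":0},{"tx":0.1,"ty":4,"tz":-0.3,"turn":0},{"tx":0.1,"ty":4.2,"tz":-0.3,"turn":0},{"tx":0.1,"ty":4.2,"tz":-0.3,"turn":0}]'
cat > m.py <<'E'
from h import *
import sys
im,c=snap("wrist",sys.argv[1]); im=im.astype(int)
s=readout.read_state();T=Rotation.from_quat(s["orientation"][[1,2,3,0]]).as_matrix();t=s["eef_pos"]
f=lambda P:((T.T@(P-t))*1000).round(1)
y=yel(im)
b=y.any(0).nonzero()[0]; print("yellow cols",b.min(),b.max(),s["time"],t.round(4),s["wrist_force"].round(1))
for x in (b.min()+6,b.min()+14,b.max()-14,b.max()-6):
    print(x,[(r,int(im[r,x,0])) for r in range(*(lambda q:(q.min()-3,q.max()+5))(y[:,x].nonzero()[0]))])
k=(b.min()+b.max())//2
print("mid col",k,[(r,int(im[r,k,0]),int(im[r,k,1])) for r in range(120,280,2)if red(im)[r,k]])
for r in range(150,260,8):
    xs=np.nonzero(red(im)[r])[0]
    if len(xs):print(r,xs.min(),xs.max())
E
python3 m.py pics/w5.png
```

```text
time: 6.2
eef_pos: [0.5476, 0.0693, 0.1968]
orientation: [0.625, -0.624, -0.332, 0.331]
wrist_force: [-0.2, -0.2, -2.2]
width: 0.581
yellow cols 164 345 6.25 [0.548  0.0692 0.1972] [ 0.3 -0.5 -0.9]
170 [(202, 42), (203, 64), (204, 91), (205, 122), (206, 157), (207, 182), (208, 169), (209, 112), (210, 50), (211, 36), (212, 90), (213, 161), (214, 217), (215, 234), (216, 239), (217, 240), (218, 239), (219, 236), (220, 222), (221, 178), (222, 123), (223, 92), (224, 88)]
178 [(194, 15), (195, 29), (196, 68), (197, 109), (198, 138), (199, 147), (200, 148), (201, 150), (202, 148), (203, 149), (204, 149), (205, 155), (206, 175), (207, 194), (208, 172), (209, 108), (210, 44), (211, 36), (212, 90), (213, 161), (214, 218), (215, 235), (216, 239), (217, 240), (218, 239), (219, 236), (220, 223), (221, 178), (222, 124), (223, 92), (224, 88)]
331 [(194, 20), (195, 52), (196, 90), (197, 125), (198, 144), (199, 147), (200, 149), (201, 149), (202, 149), (203, 146), (204, 147), (205, 163), (206, 189), (207, 184), (208, 133), (209, 69), (210, 32), (211, 62), (212, 127), (213, 196), (214, 231), (215, 238
[... 302 characters left out ...]
17, 239), (218, 239), (219, 232), (220, 202), (221, 148), (222, 104), (223, 90), (224, 89)]
mid col 254 [(212, 118, 9), (214, 127, 10), (216, 127, 7), (218, 128, 10), (220, 128, 13), (222, 127, 11), (224, 127, 8), (226, 128, 10), (228, 127, 9), (230, 128, 9), (232, 128, 11), (234, 128, 12), (236, 127, 6), (238, 128, 8), (240, 129, 11), (242, 178, 13), (244, 234, 23), (246, 236, 16), (248, 237, 21), (250, 232, 11), (252, 230, 2), (254, 230, 6), (256, 229, 1), (258, 229, 1), (260, 230, 6), (262, 229, 0), (264, 230, 10), (266, 229, 6), (268, 229, 4), (270, 230, 4), (272, 230, 2), (274, 230, 0), (276, 230, 3), (278, 230, 5)]
214 210 300
222 207 304
230 203 307
238 200 310
246 197 312
254 197 313
```

```bash
python3 - <<'E'
from h import *
c=cal("wrist");s=readout.read_state();T=Rotation.from_quat(s["orientation"][[1,2,3,0]]).as_matrix();t=s["eef_pos"]
f=lambda P:((T.T@(P-t))*1000).round(1)
print(t)
for z in(.120,.122,.124,.126):
    a,b=onz(c,163.5,216.8,z),onz(c,345.5,216.4,z);print("rim",z,np.linalg.norm(a-b).round(4),f((a+b)/2),"edges",f(onz(c,254,211.5,z)),f(onz(c,254,221,z)))
for z in(.127,.130,.133):
    a,b=onz(c,209,211.3,z),onz(c,302,211.3,z);print("lip",z,np.linalg.norm(a-b).round(4),f((a+b)/2))
E
```

```text
[0.54795211 0.06922959 0.19723429]
rim 0.12 0.095 [-0.9 77.2 20.4] edges [-1.1 77.2 23.3] [-1.2 77.2 18. ]
rim 0.122 0.0937 [-0.9 75.2 21.3] edges [-1.1 75.2 24.1] [-1.1 75.2 18.8]
rim 0.124 0.0924 [-0.9 73.2 22.1] edges [-1.1 73.2 24.9] [-1.1 73.2 19.7]
rim 0.126 0.0911 [-0.9 71.2 22.9] edges [-1.1 71.2 25.7] [-1.1 71.2 20.6]
lip 0.127 0.0459 [-0.4 70.2 26.2]
lip 0.13 0.045 [-0.3 67.2 27.4]
lip 0.133 0.044 [-0.3 64.2 28.6]
```

Relative offset: the rim sits ~1 mm outward of the slot centre, so I correct +0.1 cm. Then I enter the slot slowly.

```bash
python3 -m handwheel '[{"tx":0,"ty":0.2,"tz":0.1,"turn":0},{"tx":0,"ty":0.4,"tz":0.1,"turn":0},{"tx":0,"ty":0.6,"tz":0.1,"turn":0},{"tx":0,"ty":0.8,"tz":0.1,"turn":0},{"tx":0,"ty":1.0,"tz":0.1,"turn":0},{"tx":0,"ty":1.2,"tz":0.1,"turn":0},{"tx":0,"ty":1.3,"tz":0.1,"turn":0},{"tx":0,"ty":1.3,"tz":0.1,"turn":0}]'; python3 m.py pics/w6.png
```

```text
time: 7.25
eef_pos: [0.5471, 0.0698, 0.1841]
orientation: [0.625, -0.625, -0.332, 0.331]
wrist_force: [-0.3, -0.4, -0.8]
width: 0.578
yellow cols 156 352 7.3 [0.5472 0.0698 0.1842] [-0.3  0.9 -1.2]
162 [(213, 35), (214, 53), (215, 80), (216, 123), (217, 168), (218, 183), (219, 154), (220, 93), (221, 36), (222, 21), (223, 47), (224, 106), (225, 177), (226, 223), (227, 237), (228, 238), (229, 239), (230, 239), (231, 239), (232, 231), (233, 197), (234, 140), (235, 113), (236, 121)]
170 [(204, 29), (205, 59), (206, 98), (207, 127), (208, 143), (209, 147), (210, 148), (211, 149), (212, 149), (213, 148), (214, 148), (215, 150), (216, 162), (217, 184), (218, 188), (219, 151), (220, 89), (221, 34), (222, 20), (223, 48), (224, 111), (225, 181), (226, 225), (227, 237), (228, 239), (229, 240), (230, 239), (231, 239), (232, 231), (233, 198), (234, 137), (235, 99), (236, 92)]
338 [(203, 24), (204, 58), (205, 100), (206, 131), (207, 143), (208, 148), (209, 150), (210, 149), (211, 148), (212, 148), (213, 148), (214, 148), (215, 155), (216, 175), (217, 195), (218, 177), (219, 117), (220, 51), (221, 
[... 380 characters left out ...]
), (229, 239), (230, 239), (231, 232), (232, 204), (233, 149), (234, 106), (235, 93), (236, 87)]
mid col 254 [(212, 131, 44), (214, 127, 5), (216, 128, 10), (218, 127, 9), (220, 127, 7), (222, 128, 10), (224, 126, 4), (226, 126, 3), (228, 128, 9), (230, 127, 10), (232, 128, 9), (234, 129, 12), (236, 127, 8), (238, 128, 9), (240, 129, 9), (242, 174, 14), (244, 232, 20), (246, 234, 15), (248, 235, 17), (250, 232, 9), (252, 230, 5), (254, 230, 6), (256, 229, 1), (258, 230, 7), (260, 229, 4), (262, 230, 7), (264, 229, 0), (266, 229, 5), (268, 229, 0), (270, 231, 5), (272, 230, 2), (274, 230, 5), (276, 230, 0), (278, 230, 6)]
214 209 301
222 205 306
230 204 306
238 200 310
246 197 312
254 197 314
```

```bash
python3 -m handwheel '[{"tx":0,"ty":0.2,"tz":0,"turn":0},{"tx":0,"ty":0.4,"tz":0,"turn":0},{"tx":0,"ty":0.6,"tz":0,"turn":0},{"tx":0,"ty":0.8,"tz":0,"turn":0},{"tx":0,"ty":1.0,"tz":0,"turn":0},{"tx":0,"ty":1.2,"tz":0,"turn":0},{"tx":0,"ty":1.2,"tz":0,"turn":0}]'; python3 -m handwheel '[{"tx":0,"ty":0.2,"tz":0,"turn":0},{"tx":0,"ty":0.4,"tz":0,"turn":0},{"tx":0,"ty":0.6,"tz":0,"turn":0},{"tx":0,"ty":0.6,"tz":0,"turn":0}]'; python3 m.py pics/w7.png | head -3
```

```text
time: 8.18
eef_pos: [0.5469, 0.07, 0.1721]
orientation: [0.625, -0.624, -0.332, 0.331]
wrist_force: [-2.0, 1.8, 0.6]
width: 0.575
time: 8.68
eef_pos: [0.5467, 0.0702, 0.166]
orientation: [0.625, -0.624, -0.332, 0.331]
wrist_force: [-2.6, 1.7, 2.6]
width: 0.574
yellow cols 146 361 8.725 [0.5468 0.0702 0.1661] [-1.7  2.6  2.9]
152 [(227, 31), (228, 56), (229, 87), (230, 109), (231, 104), (232, 73), (233, 36), (234, 19), (235, 14), (236, 20), (237, 62), (238, 129), (239, 195), (240, 231), (241, 238), (242, 239), (243, 239), (244, 239), (245, 239), (246, 235), (247, 221), (248, 184), (249, 154), (250, 145)]
160 [(217, 41), (218, 64), (219, 89), (220, 113), (221, 132), (222, 142), (223, 147), (224, 149), (225, 149), (226, 147), (227, 145), (228, 151), (229, 173), (230, 198), (231, 186), (232, 133), (233, 68), (234, 23), (235, 16), (236, 23), (237, 62), (238, 127), (239, 196), (240, 231), (241, 238), (242, 240), (243, 239), (244, 239), (245, 239), (246, 234), (247, 219), (248, 182), (249, 148), (250, 137)]
```

```bash
python3 -m handwheel '[{"tx":0,"ty":0.2,"tz":0.05,"turn":0},{"tx":0,"ty":0.4,"tz":0.05,"turn":0},{"tx":0,"ty":0.6,"tz":0.05,"turn":0},{"tx":0,"ty":0.6,"tz":0.05,"turn":0}]'; python3 m.py pics/w8.png | head -3;  python3 -m handwheel '[{"tx":0,"ty":0.2,"tz":0,"turn":0},{"tx":0,"ty":0.4,"tz":0,"turn":0},{"tx":0,"ty":0.6,"tz":0,"turn":0},{"tx":0,"ty":0.6,"tz":0,"turn":0}]'; python3 m.py pics/w9.png | head -3
```

```text
time: 9.22
eef_pos: [0.5461, 0.0705, 0.1598]
orientation: [0.625, -0.624, -0.332, 0.331]
wrist_force: [-3.1, 2.4, 3.5]
width: 0.578
yellow cols 143 364 9.275 [0.5462 0.0705 0.16  ] [-3.   2.6  4.9]
149 [(241, 11), (242, 21), (243, 63), (244, 129), (245, 195), (246, 230), (247, 238), (248, 239), (249, 239), (250, 239), (251, 239), (252, 235), (253, 222), (254, 188), (255, 159), (256, 147)]
157 [(223, 49), (224, 74), (225, 100), (226, 120), (227, 134), (228, 143), (229, 146), (230, 148), (231, 149), (232, 150), (233, 151), (234, 169), (235, 197), (236, 201), (237, 157), (238, 89), (239, 34), (240, 13), (241, 12), (242, 25), (243, 69), (244, 135), (245, 199), (246, 230), (247, 238), (248, 238), (249, 239), (250, 239), (251, 239), (252, 235), (253, 220), (254, 182), (255, 138), (256, 109)]
time: 9.78
eef_pos: [0.5462, 0.0706, 0.154]
orientation: [0.625, -0.624, -0.332, 0.331]
wrist_force: [-4.2, 2.8, 7.4]
width: 0.579
yellow cols 142 364 9.825 [0.5462 0.0706 0.1542] [-3.4  1.8  6.4]
148 [(242, 14), (243, 27), (244, 68), (245, 135), (246, 199), (247, 231), (248, 238), (249, 239), (250, 239), (251, 239), (252, 238), (253, 235), (254, 222), (255, 190), (256, 160), (257, 148)]
156 [(224, 47), (225, 72), (226, 100), (227, 120), (228, 135), (229, 143), (230, 147), (231, 148), (232, 148), (233, 149), (234, 151), (235, 168), (236, 197), (237, 200), (238, 158), (239, 90), (240, 33), (241, 13), (242, 14), (243, 28), (244, 74), (245, 142), (246, 204), (247, 231), (248, 238), (249, 239), (250, 239), (251, 239), (252, 239), (253, 234), (254, 221), (255, 184), (256, 148), (257, 121)]
```

```bash
python3 - <<'E'
from h import *
c=cal("wrist");s=readout.read_state();T=Rotation.from_quat(s["orientation"][[1,2,3,0]]).as_matrix();t=s["eef_pos"]
for y in(.037,.040,.043,.046,.050,.055):
  P=[proj(c,t+T@np.array([x,y,z])) for x,z in((-.0455,.0215),(.0455,.0215),(0,.0235),(0,.0195))]
  print(y,np.round(P,1).tolist(),"len",(P[1]-P[0])[0].round(1))
E
```

```text
0.037 [[141.2, 253.4], [371.4, 253.4], [256.3, 248.9], [256.3, 257.8]] len 230.2
0.04 [[143.9, 249.7], [368.7, 249.6], [256.3, 245.2], [256.3, 254.0]] len 224.8
0.043 [[146.4, 246.1], [366.2, 246.1], [256.3, 241.8], [256.3, 250.4]] len 219.8
0.046 [[148.8, 242.8], [363.7, 242.7], [256.3, 238.5], [256.3, 247.0]] len 214.9
0.05 [[151.9, 238.5], [360.7, 238.4], [256.3, 234.3], [256.3, 242.6]] len 208.8
0.055 [[155.5, 233.5], [357.1, 233.4], [256.2, 229.4], [256.2, 237.4]] len 201.6
```

```bash
python3 -m handwheel '[{"tx":0,"ty":0.15,"tz":0,"turn":0},{"tx":0,"ty":0.3,"tz":0,"turn":0},{"tx":0,"ty":0.4,"tz":0,"turn":0},{"tx":0,"ty":0.4,"tz":0,"turn":0}]'; python3 m.py pics/w10.png | head -2;  python3 -m handwheel '[{"tx":0,"ty":0.15,"tz":0,"turn":0},{"tx":0,"ty":0.3,"tz":0,"turn":0},{"tx":0,"ty":0.4,"tz":0,"turn":0},{"tx":0,"ty":0.4,"tz":0,"turn":0}]'; python3 m.py pics/w11.png | head -2
```

```text
time: 10.32
eef_pos: [0.5463, 0.0706, 0.1506]
orientation: [0.625, -0.624, -0.332, 0.331]
wrist_force: [-5.1, 2.4, 7.9]
width: 0.577
yellow cols 142 364 10.375 [0.5463 0.0706 0.1506] [-3.5  1.8  7.7]
148 [(233, 23), (234, 46), (235, 78), (236, 116), (237, 134), (238, 117), (239, 71), (240, 27), (241, 12), (242, 13), (243, 19), (244, 42), (245, 103), (246, 174), (247, 223), (248, 236), (249, 238), (250, 239), (251, 239), (252, 239), (253, 238), (254, 232), (255, 211), (256, 170), (257, 149), (258, 145)]
time: 10.88
eef_pos: [0.5458, 0.071, 0.1469]
orientation: [0.626, -0.623, -0.332, 0.331]
wrist_force: [-8.0, 5.3, 9.1]
width: 0.574
yellow cols 138 368 10.925 [0.546  0.0709 0.147 ] [-4.   1.6  6.4]
144 [(249, 13), (250, 18), (251, 47), (252, 110), (253, 177), (254, 223), (255, 236), (256, 238), (257, 239), (258, 238), (259, 238), (260, 238), (261, 233), (262, 212), (263, 172), (264, 148), (265, 133)]
```

```bash
python3 -m handwheel '[{"tx":0,"ty":0.15,"tz":0,"turn":0},{"tx":0,"ty":0.3,"tz":0,"turn":0},{"tx":0,"ty":0.4,"tz":0.05,"turn":0},{"tx":0,"ty":0.4,"tz":0.05,"turn":0}]'; python3 m.py pics/w12.png | head -2; python3 -c "
from h import *
snap('side','pics/s12.png');print(readout.read_state()['torque'])"
```

```text
time: 11.42
eef_pos: [0.5458, 0.0711, 0.1437]
orientation: [0.625, -0.624, -0.332, 0.331]
wrist_force: [-4.6, 2.1, 8.3]
width: 0.573
yellow cols 138 368 11.475 [0.5458 0.0711 0.1437] [-5.2  2.5  9. ]
144 [(240, 35), (241, 58), (242, 88), (243, 109), (244, 100), (245, 68), (246, 31), (247, 17), (248, 16), (249, 10), (250, 17), (251, 49), (252, 109), (253, 177), (254, 222), (255, 235), (256, 239), (257, 239), (258, 239), (259, 238), (260, 239), (261, 234), (262, 217), (263, 180), (264, 154), (265, 141)]
[ 0.45947794  1.0770508  -0.04794612]
```

```bash
python3 -m handwheel '[{"tx":0,"ty":0.15,"tz":0,"turn":0},{"tx":0,"ty":0.3,"tz":0,"turn":0},{"tx":0,"ty":0.45,"tz":0,"turn":0},{"tx":0,"ty":0.5,"tz":0,"turn":0},{"tx":0,"ty":0.5,"tz":0,"turn":0}]'; python3 m.py pics/w13.png | head -2
```

```text
time: 12.15
eef_pos: [0.5458, 0.0712, 0.1397]
orientation: [0.625, -0.624, -0.332, 0.331]
wrist_force: [-5.3, 2.5, 10.7]
width: 0.583
yellow cols 137 368 12.2 [0.5458 0.0712 0.1397] [-5.7  1.7 10.4]
143 [(250, 16), (251, 37), (252, 94), (253, 160), (254, 216), (255, 233), (256, 238), (257, 239), (258, 238), (259, 239), (260, 238), (261, 235), (262, 222), (263, 188), (264, 157), (265, 144)]
```

The rim row stayed at 257 under +4 N more, after the snap between w10 and w11, so it is home. Next I ease back up with the caddy and release.

```bash
python3 -m handwheel '[{"tx":0,"ty":-0.3,"tz":0,"turn":0},{"tx":0,"ty":-0.6,"tz":0,"turn":0},{"tx":0,"ty":-0.9,"tz":0,"turn":0},{"tx":0,"ty":-1.2,"tz":0,"turn":0},{"tx":0,"ty":-1.5,"tz":0,"turn":0},{"tx":0,"ty":-1.6,"tz":0,"turn":0},{"tx":0,"ty":-1.7,"tz":0,"turn":0},{"tx":0,"ty":-1.7,"tz":0,"turn":0}]'; python3 m.py pics/w14.png | head -2
```

```text
time: 13.2
eef_pos: [0.546, 0.071, 0.1566]
orientation: [0.625, -0.624, -0.332, 0.331]
wrist_force: [-1.2, -0.3, 3.0]
width: 0.572
yellow cols 138 367 13.25 [0.5459 0.071  0.1566] [-2.7  1.1  3.5]
144 [(248, 12), (249, 26), (250, 69), (251, 133), (252, 200), (253, 230), (254, 237), (255, 239), (256, 239), (257, 239), (258, 239), (259, 237), (260, 227), (261, 201), (262, 166), (263, 149)]
```

```bash
python3 -m handwheel '[{"tx":0,"ty":0,"tz":0,"turn":0},{"tx":0,"ty":0,"tz":0,"turn":0},{"tx":0,"ty":0,"tz":0,"turn":0},{"tx":0,"ty":0,"tz":0,"turn":0},{"tx":0,"ty":0,"tz":0,"turn":0}]' 0; python3 -m handwheel '[{"tx":0,"ty":-1,"tz":0,"turn":0},{"tx":0,"ty":-2,"tz":0,"turn":0},{"tx":0,"ty":-4,"tz":0,"turn":0},{"tx":0,"ty":-7,"tz":0,"turn":0},{"tx":0,"ty":-9,"tz":0,"turn":0},{"tx":0,"ty":-9,"tz":0,"turn":0},{"tx":0,"ty":-9,"tz":0,"turn":0}]'; python3 m.py pics/w15.png | grep -v "mid"; python3 - <<'E'
from h import *
snap("side","pics/s15.png");snap("scene","pics/sc15.png")
a=cv2.imread("pics/w15.png");b=cv2.imread("pics/s15.png")[140:250,150:290]
b=cv2.resize(b,None,fx=384/110*.8,fy=384/110*.8,interpolation=cv2.INTER_CUBIC)
o=np.zeros((384,a.shape[1]+b.shape[1],3),np.uint8);o[:,:512]=a;o[:b.shape[0],512:]=b
o=cv2.resize(o,(800,int(384*800/o.shape[1])));cv2.imwrite("pics/final.png",o)
E
```

```text
time: 13.88
eef_pos: [0.546, 0.071, 0.1566]
orientation: [0.625, -0.624, -0.332, 0.331]
wrist_force: [-0.2, -0.4, 0.5]
width: 0.998
time: 14.75
eef_pos: [0.5456, 0.0708, 0.2462]
orientation: [0.625, -0.624, -0.332, 0.331]
wrist_force: [0.5, 0.3, -0.7]
width: 0.999
yellow cols 185 323 14.8 [0.5453 0.0708 0.2457] [-0.2  0.1  0.7]
191 [(178, 37), (179, 61), (180, 88), (181, 110), (182, 129), (183, 149), (184, 163), (185, 156), (186, 115), (187, 82), (188, 126), (189, 191), (190, 229), (191, 236), (192, 237), (193, 233), (194, 215), (195, 167), (196, 118), (197, 93), (198, 88)]
199 [(176, 22), (177, 50), (178, 91), (179, 125), (180, 141), (181, 147), (182, 148), (183, 156), (184, 166), (185, 155), (186, 117), (187, 83), (188, 125), (189, 192), (190, 229), (191, 237), (192, 237), (193, 231), (194, 210), (195, 157), (196, 110), (197, 91), (198, 89)]
309 [(175, 14), (176, 29), (177, 69), (178, 109), (179, 137), (180, 145), (181, 148), (182, 150), (183, 165), (184, 185), (185, 172), (186, 118), (187, 101), (188, 160), (189, 215), (190, 233), (191, 237), (192, 237), (193, 230), (194, 200), (195, 143), (196, 100), (197, 88), (198, 89)]
317 [(176, 20), (177, 41), (178, 72), (179, 101), (180, 122), (181, 138), (182, 148), (183, 164), (184, 184), (185, 168), (186, 115), (187, 106), (188, 171), (189, 221), (190, 235), (191, 238), (192, 237), (193, 230), (194, 202), (195, 146), (196, 102), (197, 87), (198, 87)]
174 224 288
182 222 290
190 223 288
198 219 293
206 219 293
214 219 292
222 219 292
230 220 292
238 220 291
```

View pics/final.png

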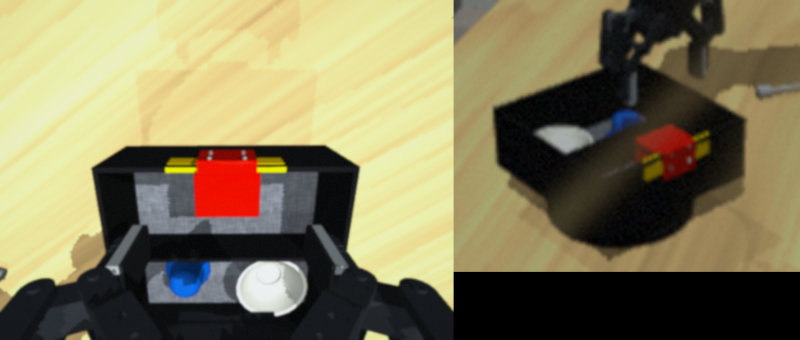

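Final view: the box hangs on the stripe's middle, inside the caddy, at (228,180); dish and nut cover are in place. One numeric height check from a second wrist position, farther outward.

```bash
cat > e.py <<'E'
from h import *
def edges(im,c,tag):
    g=im.astype(float); 
    m=yel(im);b=m.any(0).nonzero()[0]
    red_=red(im); rows=red_.any(1).nonzero()[0]
    out={}
    R=cv2.GaussianBlur(g[:,:,0],(1,3),0)
    k=(b.min()+b.max())//2
    print(tag,"cols",b.min(),b.max(),[(r,int(g[r,k-8:k+9,0].mean()),int(g[r,k-8:k+9,1].mean())) for r in range(rows.min()-3,rows.min()+90)][:90:1] if 0 else "")
    def cross(cols,ch,lo,hi,thr,up=True):
        p=g[lo:hi,cols,ch].mean(1)
        for i in range(len(p)-1):
            if up and p[i]<thr<=p[i+1] or (not up and p[i]>=thr>p[i+1]): return lo+i+(thr-p[i])/(p[i+1]-p[i])
    for nm,x in(("L",b.min()+10),("R",b.max()-10)):
        q=m[:,x].nonzero()[0]; e=cross([x-1,x,x+1],0,q.max()-2,q.max()+4,165,False)
        s=q.max()
        while g[s-1,x,0]>165:s-=1
        st=s-1+(165-g[s-1,x,0])/(g[s,x,0]-g[s-1,x,0]); print(nm,x,"band",round(st,2),e)
    print("mid",k,[(r,int(g[r,k-4:k+5,0].mean())) for r in range(q.max()-45,q.max()+25)])
E
python3 -m handwheel '[{"tx":0,"ty":0,"tz":3,"turn":0},{"tx":0,"ty":0,"tz":6,"turn":0},{"tx":0,"ty":0,"tz":8,"turn":0},{"tx":0,"ty":0,"tz":8,"turn":0},{"tx":0,"ty":0,"tz":8,"turn":0}]'
python3 - <<'E'
from e import *
im,c=snap("wrist","pics/w16.png");K,p,R=c;np.savez("w16.npz",K=K,p=p,R=R)
edges(cv2.imread("pics/w15.png")[:,:,::-1],None,"w15");edges(im,c,"w16"); print(p)
E
```

```text
time: 15.52
eef_pos: [0.4797, 0.1154, 0.2457]
orientation: [0.625, -0.624, -0.331, 0.331]
wrist_force: [-0.6, -0.1, -0.2]
width: 1.001
w15 cols 185 323 
L 195 band 188.66 194.84076433121018
R 313 band 187.9 194.64285714285714
mid 254 [(149, 238), (150, 238), (151, 238), (152, 238), (153, 238), (154, 238), (155, 237), (156, 237), (157, 237), (158, 237), (159, 237), (160, 238), (161, 237), (162, 231), (163, 200), (164, 135), (165, 67), (166, 25), (167, 23), (168, 52), (169, 91), (170, 116), (171, 124), (172, 125), (173, 126), (174, 126), (175, 125), (176, 126), (177, 126), (178, 126), (179, 131), (180, 152), (181, 194), (182, 227), (183, 238), (184, 241), (185, 241), (186, 241), (187, 241), (188, 241), (189, 241), (190, 241), (191, 241), (192, 241), (193, 241), (194, 241), (195, 241), (196, 240), (197, 239), (198, 240), (199, 240), (200, 241), (201, 241), (202, 241), (203, 241), (204, 241), (205, 241), (206, 241), (207, 241), (208, 241), (209, 241), (210, 241), (211, 241), (212, 241), (213, 241), (214, 241), (215, 241), (216, 241), (217, 241), (218, 241)]
w16 cols 195 315 
L 205 band 2
[... 191 characters left out ...]
2, 12), (263, 24), (264, 39), (265, 47), (266, 50), (267, 51), (268, 51), (269, 50), (270, 51), (271, 51), (272, 51), (273, 51), (274, 50), (275, 51), (276, 51), (277, 51), (278, 51), (279, 51), (280, 51), (281, 51), (282, 50), (283, 50), (284, 50), (285, 51), (286, 55), (287, 71), (288, 93), (289, 109), (290, 115), (291, 116), (292, 116), (293, 116), (294, 116), (295, 116), (296, 116), (297, 115), (298, 116), (299, 114), (300, 113), (301, 112), (302, 114), (303, 115), (304, 115), (305, 115), (306, 115), (307, 114), (308, 114), (309, 114), (310, 114), (311, 114), (312, 114), (313, 114), (314, 114), (315, 114), (316, 114), (317, 114), (318, 114), (319, 114)]
[0.41212643 0.16104331 0.31569512]
```

```bash
python3 - <<'E'
from h import *
im=cv2.imread("pics/w16.png")[:,:,::-1].astype(int)
for x in(207,302): print(x,[(r,int(im[r,x-1:x+2,0].mean())) for r in range(268,304)])
w=np.load("w16.npz");c=(w["K"],w["p"],w["R"])
s=readout.read_state();T=Rotation.from_quat(s["orientation"][[1,2,3,0]]).as_matrix()
c5=(c[0],c[1]+np.array([.5453,.0708,.2457])-s["eef_pos"],c[2])
for n,a,b in(("lip low",168.9,263.5),("lip top",180.9,287.8)):
    # intersect in tool z / height plane
    A=[];B=[]
    for cc,r in((c5,a),(c,b)):
        p,d=ray(cc,255,r); q=np.array([p@T[:,2],p[2]]);e=np.array([d@T[:,2],d[2]]);nn=np.array([-e[1],e[0]]);A.append(nn);B.append(nn@q)
    print(n,np.linalg.solve(A,B))
for z in (.122,.124,.126):print("rim plane",z,[ (onz(c5,255,r,z)@T[:,2]).round(4) for r in(188,194.8)], "w16 row of those",[proj(c,onz(c5,255,r,z))[1].round(1) for r in(188,194.8)])
E
```

```text
207 [(268, 7), (269, 8), (270, 8), (271, 10), (272, 21), (273, 42), (274, 60), (275, 65), (276, 63), (277, 60), (278, 60), (279, 60), (280, 59), (281, 59), (282, 60), (283, 61), (284, 66), (285, 73), (286, 65), (287, 41), (288, 14), (289, 5), (290, 16), (291, 51), (292, 95), (293, 133), (294, 159), (295, 169), (296, 156), (297, 123), (298, 83), (299, 62), (300, 60), (301, 59), (302, 58), (303, 58)]
302 [(268, 7), (269, 6), (270, 7), (271, 14), (272, 40), (273, 73), (274, 95), (275, 102), (276, 103), (277, 104), (278, 104), (279, 103), (280, 104), (281, 103), (282, 104), (283, 107), (284, 114), (285, 114), (286, 96), (287, 56), (288, 19), (289, 14), (290, 46), (291, 94), (292, 140), (293, 168), (294, 177), (295, 171), (296, 152), (297, 124), (298, 103), (299, 97), (300, 97), (301, 96), (302, 95), (303, 97)]
lip low [-0.38234495  0.09776346]
lip top [-0.38207456  0.13079265]
rim plane 0.122 [np.float64(-0.3895), np.float64(-0.3942)] w16 row of those [np.float64(289.1), np.float64(294.5)]
rim plane 0.124 [np.float64(-0.3889), np.float64(-0.3936)] w16 row of those [np.float64(290.0), np.float64(295.4)]
rim plane 0.126 [np.float64(-0.3882), np.float64(-0.3929)] w16 row of those [np.float64(291.0), np.float64(296.4)]
```

Roof at z 0.1268 (lip height measures 33.0 mm, as specified) and rim top at ≈0.1266, so it is fully home. Handing in.

```bash
python3 -c "
from h import *
print(readout.read_state()['time'],ctrl.hand_in())"
```

```text
the job is handed in; nothing more can be done
15.575 None
```

The red valve cap box farthest to the robot's right now hangs inside the caddy, with its lip fully down on the yellow-striped rim. I let go of it and handed the job in at 15.6 s; no verdict is reported.

**The push:** I lowered the box gently until it snapped home, with about 13 N measured at the wrist at most. Another 7 mm of pushing only sank the caddy, and the rim stayed in the same place relative to the box.

**Last checks, from two wrist camera positions:**

| Check | Measured | Allowed |
|---|---|---|
| Slot roof above rim top | about 0.2 mm (0.1268 m against 0.1266 m) | -3 to +2 mm |
| Offset across the rim | about 1.6 mm | 4 mm |
| Offset along the rim | about 1 mm | 40 mm |

The lip's height came out at 33.0 mm, which matches the description, and its face measured close to vertical. The gripper is open and clear of everything. In the last picture the dish and nut cover stand in their places. I never went near the gauge; I did not measure any of the three for movement.

**Disagreements:**
- My first rough measurement put the box top at 44–50 mm instead of 55 mm. I took this for a corner misread in a coarse crop, and the grasp held.
- The rim height measured 0.124 m at first and 0.1266 m at the end, which is about the 2 mm the calibration allows.

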